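# Tuck a flashing strip under the lapped shingle of a test panel and hold it

## Task

Pick up the longer aluminium flashing strip by its standing rib and lay it flat on the plywood test board, rib up, in front of the grey shingle and square to it. Slide its wide front side a good 3 cm under the free edge of the shingle, about centred on it, without lifting the shingle, and leave the short strip, the small bottle and the screwdriver where they are. Finish while still gripping the rib and pressing the strip down firmly (about 10 N) flat on the board: do not let go.

Things in the scene. Friction and masses are not known exactly. Their poses are not given: they have to be found in the camera images.
- roof_board: Plywood board 240 x 240 x 18 mm, fixed, lying level on the bench. Origin at the centre of its underside; x runs from the open near half towards the shingle, y to the left, z up; its top is 18 mm above the origin. The shingle covers the board from 20 to 110 mm in x, and +-100 mm in y, its underside 8 mm above the board's top; a batten under its far edge closes the gap behind x = 98 mm; above it a metal cap 10 mm higher than the shingle's underside.
- lap_edge (a point): Point on the board's top, midway along and straight under the free (near) edge of the shingle; axes as the board.
- shingle (a joint): Hinge of the shingle, a grey plate 90 x 200 x 5 mm, 0.16 kg, hinged along its far edge and held down only by its own weight: 0 = lying flat, grows as its free edge is lifted (rad; 0.05 rad = 4.5 mm at the free edge).
- long_strip: The longer aluminium flashing strip, loose, about 0.2 kg: flat plate 90 x 150 x 4 mm with a standing rib 10 mm thick along its whole 150 mm length, rib top 34 mm above the underside. Origin on the underside straight below the middle of the rib; x points across the strip to its wide front side, whose edge is 62 mm from the origin (the narrow rear side ends 28 mm behind the origin), y along the rib, z up.
- long_strip_rib (a point): Where to grip the long strip: middle of its rib, 24 mm above the underside (20 mm above the flat plate, 10 mm below the rib's top); axes as the strip.
- edge_left (a point): Point on the long strip's front edge, 70 mm to the +y side of its middle, half-way up the 4 mm plate.
- edge_right (a point): The same, 70 mm to the -y side.
- short_strip: The other strip, loose, of the same profile but 90 mm long; to be left alone. Origin and axes as for the long strip.
- sample_bottle: Small white bottle with blue cap, 34 mm across, 68 mm tall, loose, to be left alone. Origin at the centre of its underside.
- screwdriver: Red-handled screwdriver 200 mm long lying on the bench, loose, to be left alone. Origin at the centre of its underside.

How it is judged:
On the way, in this order (a step that is already met when the one before it is completed fails the run):
1. the long strip is lifted clear of the bench in the gripper (height (world z) of long_strip above 0.026 m and contact force between the fingers and long_strip above 2 N), for 0.2 s.
2. both ends of its front edge are under the shingle (x of each of edge_left, edge_right in the frame of lap_edge above 0.01 m and z of each of edge_left, edge_right in the frame of lap_edge below 0.008 m), for 0.2 s.
At the end, for the whole second after the job is handed in: Both ends of the long strip's front edge are over 22 mm under the shingle; strip centred within 18 mm, square within 0.1 rad, at rest, flat on the board (0.03 rad, 2 mm); shingle flat (under 0.02 rad); the fingers still hold the strip and it presses on the board with over 5 N (x of each of edge_left, edge_right in the frame of lap_edge above 0.022 m and y of long_strip in the frame of lap_edge between -0.018 and 0.018 m and angle between the x axis of long_strip and the x axis of roof_board, either way round below 0.1 rad and angle between long_strip's own z axis and vertical below 0.03 rad and z of each of edge_left, edge_right in the frame of lap_edge below 0.005 m and z of long_strip in the frame of lap_edge below 0.002 m and value of joint shingle below 0.02 rad and contact force between long_strip and roof_board above 5 N and contact force between the fingers and long_strip above 3 N and linear speed of long_strip below 0.01 m/s); the arm keeps its last pose, push and grip.
It fails at once if the shingle is lifted by more than 0.05 rad (value of joint shingle above 0.05 rad).
It fails at once if the strip is jammed or pressed with over 80 N (contact force between long_strip and roof_board above 80 N or contact force between long_strip and shingle above 80 N).
It fails at once if the short strip is moved over 30 mm (distance of short_strip from where it was at the start of the episode above 0.03 m).
It fails at once if the small bottle is moved over 30 mm or tipped (distance of sample_bottle from where it was at the start of the episode above 0.03 m or angle between sample_bottle's own z axis and vertical above 0.5 rad).
It fails at once if the screwdriver is moved over 30 mm (distance of screwdriver from where it was at the start of the episode above 0.03 m).
It also fails if it takes over 40 s, if anything falls off the work surface, if the arm or the gripper's body presses on something with over 40 N, if the wrist force passes 120 N, or if a joint passes its speed limit or range.

## Robot

A 7-joint arm with a two-finger parallel gripper is mounted at the origin on a cart in front of the work surface, level with it; the furniture and walls round the work are solid. World frame = base frame: x ahead of the robot, y to its left, z up, the work surface at z = 0. Lengths are in m, angles in rad, forces in N, time in s.
With the tool pointing down it reaches from about 0.425 to 0.925 m from the base axis. Payload 6.8 kg.
Tool frame: the origin (TCP) lies on the mounting face of the last link; the fingertips stand 173 mm ahead of it and the grasp point (between the pads) lies 155 mm ahead of it; z points along the fingers, y is the line along which they close (so a half turn about z gives the same grasp; the last joint's range is limited). The gripper opens to 85 mm and grips with 20 to 120 N. Pads are 22 mm wide; open, the fingers measure 114 mm over their backs; the gripper's body (76 mm by 85 mm) begins 54 mm behind the grasp point. The pads swing forward as they close: fully open they stand 13 mm farther back than shut.
Start: joints at [1.207, 0.477, 0.022, 1.555, -0.011, 1.109, -0.083], TCP at [0.171, -0.653, 0.405] pointing down, gripper open.
Joint ranges: [-2.96, 2.96], [-0.34, 2.1], [-1.41, 1.46], [0.24, 2.44], [-1.37, 4.51], [0.17, 1.92], [-2.96, 2.96]. Speed limits (rad/s): [2.39, 2.39, 3.14, 3.14, 3.14, 3.14, 3.14].

## Interface

Orientations are given as a unit quaternion [w, x, y, z].
In Python, from station import bot gives the robot as it stands. The module is installed in compiled form; this text tells all that it offers.
- The arm moves only by the shell command python3 -m pendant 'ROWS' [FORCE]. ROWS is JSON, a list of rows, each a list of 5 numbers: the finger opening in m, from 0 to 0.0854, then the shift along the tool's x, y, z in m, then the turn about the tool's z in degrees. In form: [[jaw, x, y, z, yaw], ...]. A call has 1 to 12 rows; each row shifts and turns the commanded pose from where the row before left it, along the tool's axes as they then stand; what a row does not reach is not made up. A row lasts 1/12 s, in which the tool goes at most 41.7 mm and 7.16 degrees, less where a joint would pass 70% of its speed; a pose out of reach is approached as far as the arm can. A call with a gripper value outside its range is refused whole. The fingers move at their own pace and stop on an object; FORCE is the grip in N (left out, the last holds). Time passes only in rows, so rows that do not move let the fingers close. It gives the time, the measured TCP pose, the force, the opening and the grip force at its end, in the units of the state.
- bot.get_obs(): the state, without advancing time (a new reading comes with each control period).
- bot.read_camera(name): name is "side" or "top"; returns (picture, depth): 420x560x3 uint8, blue, green, red; 420x560 float32, m along the optical axis (not along the pixel's ray), 0 where there is no reading.
- bot.camera_model(name): a dict with "intrinsics" (3x3 intrinsics, pixels), "R" (3x3) and "t" (3): a world point X has camera coordinates R X + t. Camera axes: x right, y down, z forward; pixel columns grow to the right and rows downward; lengths in m; the calibration is good to about 2 mm. A picture is of the moment at which its call begins. camera_model takes no time and is no camera call.
- bot.hand_in(): hands the job in; it is judged then, once.
Trained networks look in the newest picture that a camera, given by its name, has taken for a name from the list of things; names that differ only in an ending like _2 or _b are one class to them, and where a whole thing is asked for, a point or a joint stands for the part that bears it (a point fixed in the world has none). Each returns a list of dicts, best first, with "score" (0 to 1); they miss things now and then, are a little off and sometimes report something else, mostly with a low value. They report only what shows in the picture. A call takes as long as a camera call.
- bot.boxes_of(name, camera): "at" ([column, row] in pixels, amid what is visible of it).
- bot.trace(name, camera): "mask" (420x560 bool, what is visible of it) and "at" ([column, row] in pixels, amid what is visible of it).
- bot.pinpoint(name, camera): "at" ([column, row] in pixels: a listed point, or the origin of a listed thing).
The state is a dict: "t": time; "q": joint angles; "joint_vel": joint speeds; "joint_torque": joint torques, N m; "eef_pos": TCP position; "tool_rot": TCP orientation; "contact_force": force on the tool from outside, world axes, zero at the start; "torque": the same for the moment, N m; "gripper_width": opening from 0.0 (shut) to 1.0 (fully open); "grasp_force": force on a finger pad.
Only numpy, scipy, OpenCV 4.12 (cv2) and the standard library are available. Lean on these libraries where they do the work, as an engineer would, in place of code of your own. Each camera call takes 0.05 s, during which the arm holds its last target. There are 200 camera calls.

## Working session

There is one attempt and no reset: what is moved stays moved. The work goes in short steps, Python scripts to look and compute and a shell command to move; the robot and the scene stay as the last step left them, time stands still between calls to the robot, and variables do not carry over. Pictures are saved under pics/ and viewed, at most 10 in all, crops included, and the job is handed in when it is done.

```bash
mkdir -p pics; cat > h.py <<'E'
import numpy as np, cv2
from station import bot
def pt(cam,uv,depth=None,z=None):
    m=bot.camera_model(cam);K=np.array(m["intrinsics"]);R=np.array(m["R"]);t=np.array(m["t"])
    r=np.linalg.inv(K)@np.array([uv[0],uv[1],1.])
    if z is None: return R.T@(r*depth-t)
    o=-R.T@t; d=R.T@r; return o+d*(z-o[2])/d[2]
def cloud(cam,mask,depth):
    m=bot.camera_model(cam);K=np.array(m["intrinsics"]);R=np.array(m["R"]);t=np.array(m["t"])
    v,u=np.nonzero(mask&(depth>0)); r=np.linalg.inv(K)@np.stack([u,v,np.ones_like(u)]).astype(float)
    return ((r*depth[v,u]).T-t)@R
E
python3 - <<'E'
from h import *
np.set_printoptions(precision=4,suppress=True)
o=bot.get_obs();print(o["t"],o["eef_pos"],o["tool_rot"],o["contact_force"],o["gripper_width"])
ims=[]
for c in("top","side"):
    im,d=bot.read_camera(c);cv2.imwrite(f"pics/{c}0.png",im);np.save(f"{c}0.npy",d)
    print(c, "cam pos",-np.array(bot.camera_model(c)["R"]).T@bot.camera_model(c)["t"])
    for n in("long_strip","short_strip","roof_board","shingle","sample_bottle","screwdriver"):
        for r in bot.trace(n,c)[:2]:
            P=cloud(c,r["mask"],d)
            x=P[:,:2]; box=cv2.minAreaRect(x.astype(np.float32)*1000)
            print(n,round(r["score"],2),np.round(r["at"]),len(P),"box",np.round(np.array(box[0])),np.round(box[1]),round(box[2],1),"z",np.percentile(P[:,2],[5,50,95]))
    for n in("long_strip_rib","long_strip","lap_edge","roof_board","edge_left","edge_right","short_strip"):
        for r in bot.pinpoint(n,c)[:2]: print(n,round(r["score"],2),np.round(r["at"],1), pt(c,r["at"],z=dict(long_strip_rib=.034,lap_edge=.018,edge_left=.004,edge_right=.004).get(n,0)))
E
```

```text
0.0 [ 0.1707 -0.6528  0.4037] [-0.0009  0.9918  0.1276 -0.0002] [-0.7483 -0.5045  0.2425] 1.000090152061761
top cam pos [ 0.3833 -0.1909  1.4494]
long_strip 0.64 [274. 219.] 1368 box [ 503. -184.] [ 93. 151.] 69.8 z [-0.0002  0.0055  0.0371]
long_strip 0.62 [187. 189.] 1571 box [610.  69.] [ 76. 203.] 9.7 z [0.0262 0.0319 0.0368]
short_strip 0.85 [334. 236.] 842 box [ 448. -374.] [91. 90.] 80.4 z [0.0003 0.0056 0.0376]
roof_board 0.97 [196. 205.] 6052 box [557.  60.] [253. 246.] 10.7 z [0.0144 0.0212 0.0371]
shingle 0.6 [191. 190.] 1529 box [609.  70.] [ 76. 204.] 9.7 z [0.0265 0.0319 0.0368]
shingle 0.58 [196. 207.] 6045 box [557.  61.] [249. 247.] 10.2 z [0.0144 0.0212 0.037 ]
sample_bottle 0.62 [262. 172.] 130 box [ 658. -152.] [35. 44.] 89.1 z [0.0009 0.0552 0.0719]
screwdriver 0.89 [392. 249.] 232 box [ 410. -542.] [95. 24.] 4.2 z [0.0159 0.0241 0.0302]
long_strip_rib 0.59 [277.4 223.1] [ 0.4911 -0.2009  0.034 ]
lap_edge 0.7 [193.  200.4] [0.5689 0.0592 0.018 ]
roof_board 0.63 [198.4 205. ] [0.5563 0.0454 0.    ]
edge_left 0.67 [250.8 237.2] [ 0.4514 -0.1175  0.004 ]
edge_left 0
[... 408 characters left out ...]
37 box [ 450. -370.] [91. 90.] 81.1 z [0.0014 0.0058 0.0349]
roof_board 0.59 [257. 307.] 11561 box [556.  44.] [249. 275.] 10.1 z [0.0096 0.0187 0.0351]
roof_board 0.58 [325. 156.] 229 box [ 409. -536.] [24. 95.] 88.8 z [0.0074 0.0186 0.0262]
shingle 0.9 [232. 299.] 2855 box [612.  62.] [ 77. 218.] 10.0 z [0.0284 0.0307 0.0329]
screwdriver 0.59 [325. 155.] 247 box [ 409. -537.] [26. 95.] 88.8 z [0.0076 0.0189 0.0266]
long_strip_rib 0.84 [289.  221.2] [ 0.5047 -0.1865  0.034 ]
long_strip 0.97 [291.5 230.7] [ 0.4983 -0.1961  0.    ]
roof_board 0.66 [260.4 308.4] [0.5597 0.0648 0.    ]
edge_left 0.62 [311.5 249.5] [ 0.4536 -0.1199  0.004 ]
edge_right 0.66 [250.7 235.7] [ 0.593  -0.1687  0.004 ]
```

View pics/top0.png

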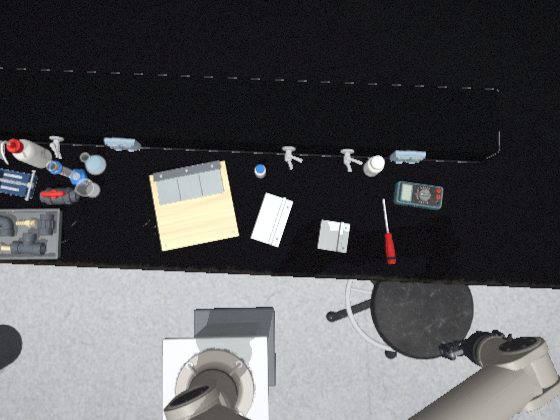

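View pics/side0.png

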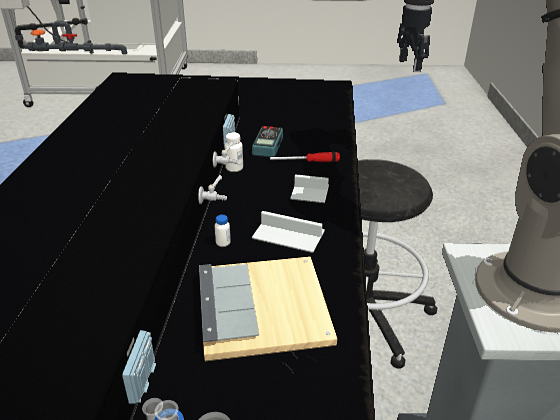

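The top view shows the long strip at about (272,219) with its rib on the right (-y) side. The board is at (195,205), with the shingle on its far half. The short strip is at (334,236), the bottle at (260,171) and the screwdriver at (390,235). Next I refine the rib and board poses, while starting to move.

```bash
cat > m.py <<'E'
from h import *
np.set_printoptions(precision=1,suppress=True)
def best(n,c,area):
    rs=[r for r in bot.trace(n,c) if area[0]<r["mask"].sum()<area[1]]
    return rs[0]["mask"] if rs else None
if __name__=="__main__":
  for c in("top","side"):
    im,d=bot.read_camera(c)
    m=best("long_strip",c,(800,2500))
    if m is not None:
        P=cloud(c,m,d)*1000; rib=P[(P[:,2]>27)]; pl=P[P[:,2]<12]
        if c=="side": # shows rib's +y face: keep top rows only
            rib=P[P[:,2]>31]
        a=cv2.fitLine(rib[:,:2].astype(np.float32),cv2.DIST_HUBER,0,.01,.01).ravel()
        s=(rib[:,:2]-a[2:])@a[:2]; mid=a[2:]+a[:2]*(s.min()+s.max())/2
        print(c,"rib mid",mid,"dir",np.degrees(np.arctan2(a[1],a[0])),"len",np.ptp(s),"plate rect",cv2.minAreaRect(pl[:,:2].astype(np.float32)),np.median(rib[:,2]),np.median(pl[:,2]))
    m=best("roof_board",c,(4000,15000))
    if m is not None:
        P=cloud(c,m,d)*1000; 
        top=P[P[:,2]>15]; print(c,"board",cv2.minAreaRect(top[:,:2].astype(np.float32)))
        th=np.radians(10.); R=np.array([[np.cos(th),np.sin(th)],[-np.sin(th),np.cos(th)]])
        q=top[:,:2]@R.T; print(" extents board-axes(10deg)",np.percentile(q,[.5,99.5],axis=0).ravel())
        sh=P[P[:,2]>27][:,:2]@R.T; print(" shingle",np.percentile(sh,[.5,99.5],axis=0).ravel())
    m=best("shingle",c,(1000,4000))
    if m is not None:
        P=cloud(c,m,d)*1000; P=P[P[:,2]>26]; print(c,"shingle",cv2.minAreaRect(P[:,:2].astype(np.float32)))
        q=P[:,:2]@R.T; print("  ext",np.percentile(q,[.5,99.5],axis=0).ravel())
E
python3 m.py; python3 -m pendant '[[0.06,0.04,0,0,-7],[0.06,0.04,0,0,-7],[0.06,0.04,0,0,-7],[0.06,0.03,-0.03,0,-7],[0.06,0.03,-0.03,0,-7],[0.06,0.03,-0.03,0,-7],[0.06,0.02,-0.03,0,-7],[0.06,0.02,-0.03,0,-7],[0.06,0,0,0,-7],[0.06,0,0,0,-7],[0.06,0,0,0,-7],[0.06,0,0,0,0]]' 40
```

```text
top rib mid [ 497.5 -199.1] dir -19.625551 len 147.46481871692333 plate rect ((505.73065185546875, -180.20980834960938), (95.31072998046875, 153.14317321777344), 71.48258209228516) 36.81943919903504 4.842238045660758
top board ((553.8475341796875, 57.758079528808594), (240.77737426757812, 240.14837646484375), 10.115023612976074)
 extents board-axes(10deg) [ 436.6 -157.7  673.    78.9]
 shingle [ 518.9 -141.2  674.5   61.4]
top shingle ((609.2193603515625, 68.5198974609375), (74.8033676147461, 199.02684020996094), 10.201898574829102)
  ext [ 575.3 -135.9  648.3   59. ]
side rib mid [ 500.4 -196. ] dir -19.976501 len 148.5072992946314 plate rect ((508.02923583984375, -197.58560180664062), (123.07140350341797, 167.431640625), 70.5684814453125) 35.01221820105921 3.840586972443774
side board ((555.2398071289062, 59.489891052246094), (240.02035522460938, 244.31134033203125), 10.045084953308105)
 extents board-axes(10deg) [ 439.  -156.   675.9   81.8]
 shingle [ 577.7 -139.3  676.6   64.7]
side shingle ((611.8681640625, 69.08229064941406), (75.55632019042969, 204.90084838867188), 9.78473949432373)
  ext [ 577.6 -137.1  651.2   61.7]
t: 2.8
eef_pos: [0.2546, -0.4201, 0.405]
tool_rot: [0.0, 0.695, 0.719, -0.0]
contact_force: [0.3, -0.5, -0.0]
gripper_width: 0.702
grasp_force: 0.0
```

```bash
python3 -m pendant '[[0.06,0.0238,0.028,0.01,0],[0.06,0.0238,0.028,0.01,0],[0.06,0.0238,0.028,0.01,0],[0.06,0.0238,0.028,0.01,0],[0.06,0.0238,0.028,0.01,0],[0.06,0.0238,0.028,0.01,0],[0.06,0.0238,0.028,0.01,0],[0.06,0.0238,0.028,0.01,0],[0.06,0.0236,0.028,0.01,0],[0.06,0,0,0,-7],[0.06,0,0,0,-7],[0.06,0,0,0,-7]]' && python3 -m pendant '[[0.06,0,0,0.005,-7],[0.06,0,0,0.005,-7],[0.06,0,0,0.005,-7],[0.06,0,0,0.005,-7],[0.06,0,0,0.005,-7],[0.06,0,0,0.005,-5.2],[0.06,0,0,0.005,-7],[0.06,0,0,0,0]]'
python3 -c "
from h import *
q=bot.get_obs();print(q['q'],q['eef_pos'],np.degrees(2*np.arctan2(q['tool_rot'][2],q['tool_rot'][1])),q['contact_force'])"
```

```text
t: 3.8
eef_pos: [0.5013, -0.1981, 0.3143]
tool_rot: [-0.0, 0.553, 0.833, 0.0]
contact_force: [-0.5, -0.2, -0.0]
gripper_width: 0.7
grasp_force: 0.0
t: 4.47
eef_pos: [0.5002, -0.1994, 0.2786]
tool_rot: [-0.001, 0.175, 0.985, 0.0]
contact_force: [-0.5, 0.1, 0.6]
gripper_width: 0.702
grasp_force: 0.0
[ 0.80173139  0.50418402 -0.68145948  1.95572438  0.42454797  0.82928289
  1.10655209] [ 0.50015881 -0.19942937  0.27862085] 159.85544751913721 [-0.46136261  0.13837399  0.5866614 ]
```

```bash
python3 -m pendant '[[0.06,0.001,0.002,0.024,0],[0.06,0,0,0.025,0],[0.06,0,0,0.025,0],[0.06,0,0,0.0225,0],[0.06,0,0,0,0],[0.06,0,0,0,0]]' 40
python3 - <<'E'
from h import *
for c in("side","top"):
    im,d=bot.read_camera(c); a=im[180:280,220:340] if c=="side" else im[160:260,200:320]
    cv2.imwrite(f"pics/{c}1.png",cv2.resize(a,None,fx=4,fy=4,interpolation=cv2.INTER_CUBIC))
E
```

```text
t: 4.97
eef_pos: [0.5001, -0.1967, 0.1828]
tool_rot: [-0.001, 0.177, 0.984, 0.0]
contact_force: [-0.4, -0.0, 0.3]
gripper_width: 0.703
grasp_force: 0.0
```

View pics/side1.png

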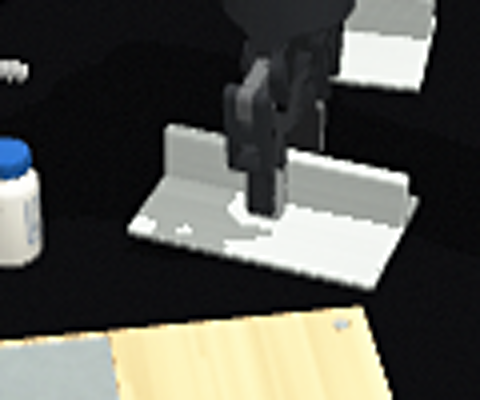

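Fingers straddle the rib at mid-length (crop ≈ (262,190)). Close and lift.

```bash
python3 -m pendant '[[0.06,0,0,0.002,0],[0.0,0,0,0,0],[0.0,0,0,0,0],[0.0,0,0,0,0],[0.0,0,0,0,0],[0.0,0,0,0,0],[0.0,0,0,0,0],[0.0,0,0,0,0],[0.0,0,0,0,0]]' 80 && python3 -m pendant '[[0.0,0,0,-0.01,0],[0.0,0,0,-0.02,0],[0.0,0,0,-0.025,0],[0.0,0,0,-0.025,0],[0,0,0,0,0],[0,0,0,0,0]]'
```

```text
t: 5.82
eef_pos: [0.5004, -0.1971, 0.1818]
tool_rot: [0.0, 0.175, 0.985, -0.0]
contact_force: [-1.9, -0.4, 5.5]
gripper_width: 0.103
grasp_force: 78.7
t: 6.32
eef_pos: [0.5006, -0.197, 0.2627]
tool_rot: [0.001, 0.175, 0.985, -0.0]
contact_force: [-0.5, -0.4, -2.1]
gripper_width: 0.103
grasp_force: 78.2
```

```bash
python3 -m pendant '[[0,0.006,0.014,0,0],[0,0.0119,0.0282,0,0],[0,0.0119,0.0282,0,0],[0,0.0119,0.0282,0,0],[0,0.0119,0.0282,0,0],[0,0.0119,0.0282,0,0],[0,0.0119,0.0282,0,0],[0,0.0119,0.0282,0,0],[0,0.006,0.0143,0,0],[0,0,0,0,5],[0,0,0,0,5],[0,0,0,0,5]]' && python3 -m pendant '[[0,0,0,0,5],[0,0,0,0,5],[0,0,0,0,5],[0,0,0,0,5],[0,0,0,0,5],[0,0,0,0,5],[0,0,0,0,5],[0,0,0,0,5],[0,0,0,0.01,4.9],[0,0,0,0.01,0],[0,0,0,0.01,0],[0,0,0,0,0]]'
cat > s.py <<'E'
from m import *
import sys
o=bot.get_obs();print(o["eef_pos"]*1000 if hasattr(o["eef_pos"],"shape") else o["eef_pos"],"xtool",np.degrees(2*np.arctan2(o['tool_rot'][2],o['tool_rot'][1])),"F",np.array(o["contact_force"]),np.array(o["torque"]))
for c in("top","side"):
    im,d=bot.read_camera(c);k=sys.argv[1]
    a=im[130:270,130:310] if c=="top" else im[220:370,180:360]
    cv2.imwrite(f"pics/{c}{k}.png",cv2.resize(a,None,fx=3,fy=3,interpolation=cv2.INTER_CUBIC))
    for r in bot.trace("long_strip",c)[:3]:
        P=cloud(c,r["mask"],d)*1000
        print(c,round(r["score"],2),np.array(r["at"]),len(P),cv2.minAreaRect(P[:,:2].astype(np.float32)),np.percentile(P[:,2],[5,50,95]))
    for n in("edge_left","edge_right","long_strip"):
        for r in bot.pinpoint(n,c)[:2]: print(c,n,round(r["score"],2),np.array(r["at"]))
    np.save(f"{c}{k}.npy",d); cv2.imwrite(f"{c}{k}_raw.png",im)
E
python3 s.py 2
```

```text
t: 7.32
eef_pos: [0.4877, 0.0482, 0.26]
tool_rot: [-0.001, 0.303, 0.953, -0.0]
contact_force: [0.2, 0.2, -1.9]
gripper_width: 0.103
grasp_force: 78.2
t: 8.32
eef_pos: [0.4872, 0.0476, 0.2286]
tool_rot: [-0.002, 0.642, 0.767, -0.002]
contact_force: [-0.8, -0.4, -2.7]
gripper_width: 0.105
grasp_force: 78.2
[487.2  47.6 228.6] xtool 100.11504029744135 F [-0.8 -0.4 -2.7] [0. 0. 0.]
top 0.82 [211.  217.5] 713 ((502.91522216796875, 9.804794311523438), (115.02080535888672, 72.14227294921875), 11.149633407592773) [19.3 51.8 85. ]
top edge_right 0.71 [213.3 204.7]
top long_strip 0.92 [194.1 223.9]
side 0.96 [284.9 290.2] 1954 ((505.4666748046875, 51.73945999145508), (90.26824951171875, 152.19854736328125), 9.766766548156738) [51.3 53.7 84.8]
side edge_left 0.7 [271.8 310.7]
side edge_left 0.47 [258.1 262.7]
side edge_right 0.8 [261.2 263.7]
```

```bash
python3 -c "
import cv2,numpy as np
a=cv2.imread('pics/top2.png');b=cv2.imread('pics/side2.png');a=cv2.resize(a,(400,311));b=cv2.resize(b,(400,333))[:311]
cv2.imwrite('pics/both2.png',np.hstack([a,b]))"
```

```text
(no output)
```

View pics/both2.png

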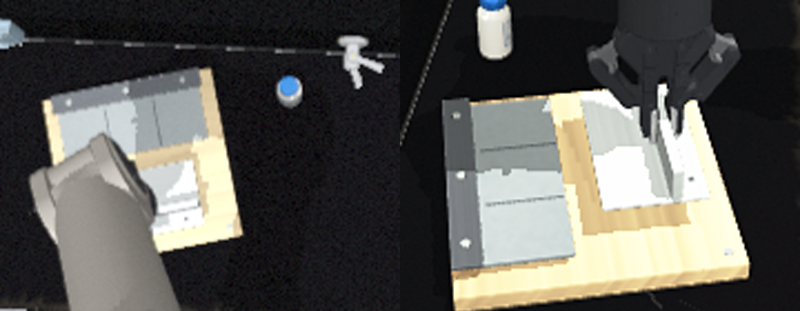

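The side crop shows the strip held flat above the near half of the board, square to the shingle and about 26 mm short of its free edge. Next I check its tilt, while lowering it further.

```bash
cat > tilt.py <<'E'
from m import *
im,d=bot.read_camera("side"); m=bot.trace("long_strip","side")[0]["mask"]
P=cloud("side",cv2.erode(m.astype(np.uint8),np.ones((3,3)))>0,d)*1000
lo=np.percentile(P[:,2],30); p=P[abs(P[:,2]-lo)<6]
th=np.radians(10);q=np.c_[p[:,0]*np.cos(th)+p[:,1]*np.sin(th),-p[:,0]*np.sin(th)+p[:,1]*np.cos(th)]
c=q.mean(0);A=np.c_[q-c,np.ones(len(q))]
for _ in range(3):
    s=np.linalg.lstsq(A,p[:,2],rcond=None)[0]; k=abs(p[:,2]-A@s)<1.5; A,p,q=A[k],p[k],q[k]
b=cv2.minAreaRect(P[:,:2].astype(np.float32)); cx,cy=b[0]
print("tilt x,y rad",s[:2].round(3),"z plate",s[2],len(p),"ext x",q[:,0].min(),q[:,0].max(),"y",q[:,1].min(),q[:,1].max(),"rect",b, "board-axes centre",cx*np.cos(th)+cy*np.sin(th),-cx*np.sin(th)+cy*np.cos(th))
# reference: board surface with the same camera
r=[r for r in bot.trace("roof_board","side") if r["mask"].sum()>2500]
if r:
    B=cloud("side",r[0]["mask"],d)*1000; B=B[abs(B[:,2]-18.5)<5]; g=np.c_[B[:,:2]-B[:,:2].mean(0),np.ones(len(B))]; print("board plane",np.linalg.lstsq(g,B[:,2],rcond=None)[0])
o=bot.get_obs();print(o["t"],o["eef_pos"]*1000,o["tool_rot"],o["contact_force"],o["torque"])
E
python3 -m pendant '[[0,0,0,0.01,0],[0,0,0,0.008,0],[0,0,0,0,0],[0,0,0,0,0],[0,0,0,0,0]]'; python3 tilt.py
```

```text
t: 9.23
eef_pos: [0.4884, 0.0479, 0.2129]
tool_rot: [-0.0, 0.643, 0.766, -0.0]
contact_force: [0.3, -0.8, -2.5]
gripper_width: 0.101
grasp_force: 78.2
tilt x,y rad [-0.  0.] z plate 34.95976566219604 1065 ext x 464.04585957936007 549.5601014873453 y -110.38787729726513 38.233568137776345 rect ((505.657958984375, 51.475013732910156), (85.07086181640625, 152.2700958251953), 11.361896514892578) board-axes centre 506.91442071024164 -37.11359048983632
board plane [ 0.  -0.  17.7]
9.3833 [488.6  47.9 213.4] [0.  0.6 0.8 0. ] [-0.  -0.3 -1.8] [-0.  0. -0.]
```

```bash
sed -i 's/s\[:2\].round(3)/["%.4f"%v for v in s[:2]]/' tilt.py; python3 -m pendant '[[0,0,0,0.006,0],[0,0,0,0.005,0],[0,0,0,0,0],[0,0,0,0,0],[0,0,0,0,0]]'; python3 tilt.py
```

```text
t: 9.8
eef_pos: [0.4885, 0.0479, 0.2021]
tool_rot: [-0.0, 0.643, 0.766, -0.0]
contact_force: [0.3, 0.7, -1.7]
gripper_width: 0.101
grasp_force: 78.2
tilt x,y rad ['-0.0007', '0.0034'] z plate 24.210484126544404 1034 ext x 463.2962509047001 549.8505405884686 y -106.65076590200232 37.78391302186246 rect ((504.58172607421875, 54.42975616455078), (86.49547576904297, 148.0864715576172), 9.772388458251953) board-axes centre 506.3676238350024 -34.01685135140868
board plane [ 0.  -0.  17.8]
9.95 [488.6  47.9 202.3] [0.  0.6 0.8 0. ] [-0.6  0.5 -2.1] [ 0.  0. -0.]
```

```bash
python3 -m pendant '[[0,0,0,0.001,0],[0,0,0.004,0,0],[0,0,0.006,0,0],[0,0,0.006,0,0],[0,0,0.006,0,0],[0,0,0.006,0,0],[0,0,0.006,0,0],[0,0,0.004,0,0],[0,0,0,0,0],[0,0,0,0,0]]'; python3 tilt.py
```

```text
t: 10.78
eef_pos: [0.526, 0.0544, 0.2011]
tool_rot: [-0.0, 0.643, 0.766, -0.0]
contact_force: [0.4, 0.5, -1.9]
gripper_width: 0.101
grasp_force: 78.2
tilt x,y rad ['0.0028', '0.0033'] z plate 23.193634584633816 834 ext x 501.9276930427469 575.5100419893207 y -107.61076980491372 37.51856302121301 rect ((536.3484497070312, 60.18394470214844), (73.31578063964844, 147.2135467529297), 11.29063892364502) board-axes centre 538.650943909898 -33.86631553657542
board plane [ 0.  -0.  17.8]
10.9333 [525.6  54.3 201.1] [-0.   0.6  0.8 -0. ] [ 0.5  0.7 -2.7] [ 0.  -0.1  0.1]
```

```bash
python3 -m pendant '[[0,0,0.005,0,0],[0,0,0.006,0,0],[0,0,0.006,0,0],[0,0,0.004,0,0],[0,0,0,0,0],[0,0,0,0.001,0],[0,0,0,0,0],[0,0,0,0,0]]'; python3 tilt.py
```

```text
t: 11.6
eef_pos: [0.5463, 0.058, 0.2]
tool_rot: [-0.0, 0.643, 0.766, -0.0]
contact_force: [0.1, -1.4, -2.2]
gripper_width: 0.099
grasp_force: 78.2
tilt x,y rad ['-0.0003', '0.0056'] z plate 22.190439907955827 404 ext x 523.4412140478022 573.0916766553645 y -72.35813334515422 37.467506812207844 rect ((542.1934204101562, 79.7166748046875), (50.1069450378418, 112.23795318603516), 8.452393531799316) board-axes centre 547.7989393616307 -15.645300005214281
board plane [ 0.  -0.  17.8]
11.75 [546.4  58.  200.2] [-0.   0.6  0.8 -0. ] [ 0.3 -0.2 -2.1] [-0.  0.  0.]
```

Near contact now, so press gradually.

```bash
for i in 1 2; do python3 -m pendant '[[0,0,0,0.0005,0],[0,0,0,0,0],[0,0,0,0,0]]' | grep -E "t:|pos|contact"; done
```

```text
t: 12.0
eef_pos: [0.5466, 0.058, 0.1998]
tool_rot: [0.0, 0.643, 0.766, -0.0]
contact_force: [-0.8, -0.2, -0.7]
t: 12.25
eef_pos: [0.5466, 0.0581, 0.1998]
tool_rot: [0.0, 0.643, 0.766, -0.0]
contact_force: [-3.0, -0.1, 4.8]
```

```bash
python3 -m pendant '[[0,0,0,0.0005,0],[0,0,0,0,0],[0,0,0,0,0],[0,0,0,0,0]]' | grep -E "t:|pos|contact"; python3 tilt.py; python3 s.py 3; python3 -c "
from h import *
im=cv2.imread('side3_raw.png');d=np.load('side3.npy')
r=bot.trace('shingle','side')
for x in r[:2]:
  P=cloud('side',x['mask'],d)*1000;print('shingle',x['score'],len(P),np.percentile(P[:,2],[5,50,95]))"
```

```text
t: 12.58
eef_pos: [0.5466, 0.0581, 0.1997]
tool_rot: [0.0, 0.643, 0.766, -0.0]
contact_force: [-4.8, -0.9, 10.7]
tilt x,y rad ['0.0013', '-0.0003'] z plate 21.94252479793157 467 ext x 522.7895505070826 574.358255939847 y -80.09251419059099 38.30214866608533 rect ((543.8058471679688, 75.04808044433594), (51.44290542602539, 119.18998718261719), 10.071001052856445) board-axes centre 548.5761768309476 -20.522962895073093
board plane [ 0.  -0.  17.8]
12.7333 [546.6  58.1 199.8] [ 0.   0.6  0.8 -0. ] [-3.9 -0.6 10.8] [-0.2  0.9  0. ]
[546.6  58.1 199.8] xtool 99.9468330010104 F [-3.9 -0.6 10.8] [-0.2  0.9  0. ]
top 0.61 [205.5 202.9] 371 ((552.2356567382812, 15.461221694946289), (60.36603546142578, 65.67178344726562), 6.485965251922607) [18.  24.  56.7]
top edge_right 0.8 [210.5 186. ]
top long_strip 0.94 [192.7 208.1]
side 0.66 [269.3 308.3] 1106 ((545.9970092773438, 59.23625946044922), (57.038352966308594, 151.93865966796875), 10.41826057434082) [19.8 22.5 54.5]
side long_strip 0.84 [266.1 299.2]
shingle 0.65 2607 [28.6365815  30.77116458 32.97720117]
```

View pics/side3.png

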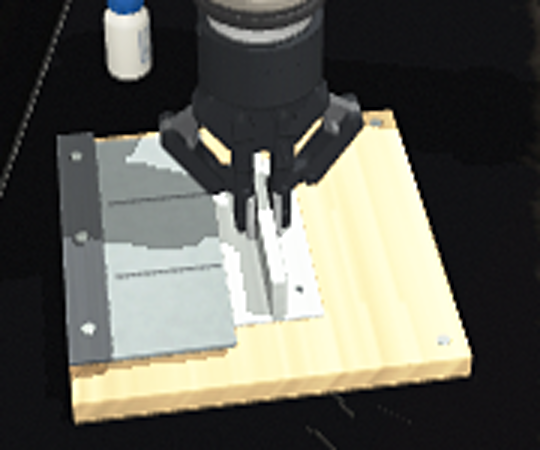

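The strip lies flat on the board, about 32 mm under the shingle and centred on it, with the shingle still flat. It presses with about 12 N. Handing in.

```bash
python3 -c "
from station import bot
print(bot.hand_in())"
```

```text
the job is handed in; nothing more can be done
None
```

I handed the job in with the long strip flat on the board, about 3 cm under the flat shingle and centred on it, still gripped and pressed with roughly 12 N; the hand-in returned no verdict.

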